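# Fit the dough blade onto the food processor's drive spindle

### The arm

A 7-joint arm with a two-finger parallel gripper is mounted at the origin on a cart in front of the work surface, level with it; the furniture and walls round the work are solid. World frame = base frame: x ahead of the robot, y to its left, z up, the work surface at z = 0. Lengths are in m, angles in degrees, forces in N, time in s.
With the tool pointing down it reaches from about 0.425 to 0.875 m from the base axis. Payload 4.7 kg.
Tool frame: the origin (TCP) lies midway between the tips of the shut fingers; the grasp point (between the pads) lies 19 mm behind it (env.grip_depth is the distance from the TCP to the grasp point, in m); z points along the fingers, y is the line along which they close (so a half turn about z gives the same grasp; the last joint's range is limited). The gripper opens to 87 mm and grips with 3 to 60 N. Pads are 19 mm wide; open, the fingers measure 117 mm over their backs; the gripper's body (75 mm by 190 mm) begins 51 mm behind the grasp point.
Start: joints at [69.792, 18.392, -4.016, 83.108, 1.295, 78.541, -3.26], TCP at [0.233, -0.607, 0.223] pointing down, gripper open.
Joint ranges: [-163.93, 163.93], [-17.29, 119.83], [-79.2, 71.16], [3.27, 140.29], [-89.18, 269.18], [5.43, 117.66], [-154.24, 154.24]. Speed limits (degrees/s): [147.25, 147.25, 180, 180, 180, 180, 180].

### API

Orientations are given as [roll, pitch, yaw] about the fixed x, y, z axes, in that order (R = Rz(yaw) Ry(pitch) Rx(roll)).
In Python, from cell import get_obs, optics, env, nets gives the robot as it stands.
- The arm moves only by the shell command python3 -m creep 'ROWS' [FORCE]. ROWS is JSON, a list of rows, each an object of numbers: "wx", "wy", "wz": the turn, a rotation vector about the tool's x, y, z in degrees; "tx", "ty", "tz": the shift along the tool's x, y, z in mm; "gripper": the opening, from -1 (shut) to 1 (fully open). A call has 1 to 5 rows; each row is the pose to reach, as a shift and turn from the pose commanded when the call began, along the tool's axes at that moment; what a row does not reach only later rows make up. A row lasts 1/12 s, in which the tool goes at most 41.7 mm and 7.16 degrees, less where a joint would pass 70% of its speed; a pose out of reach is approached as far as the arm can. A call with a gripper value outside its range is refused whole. The fingers move at their own pace and stop on an object; FORCE is the grip in N (left out, the last holds). Time passes only in rows, so rows that repeat a pose let the fingers close. It gives the time, the measured TCP pose, the force, the opening and the grip force at its end, in the units of the state.
- get_obs(): the state, without advancing time (a new reading comes with each control period).
- optics.read_camera(name): name is "scene" or "top" or "wrist"; returns (picture, depth): 400x640x3 uint8, red, green, blue; 400x640 float32, m along the optical axis (not along the pixel's ray), 0 where there is no reading.
- optics.camera_info(name): a dict with "fovy" (degrees; the focal length in pixels is half the picture's height over the tangent of half this angle, whatever the lens; pixels are square), "cx", "cy" (the principal point, pixels), "R" (3x3) and "t" (3): a world point X has camera coordinates R X + t; the wrist camera has in their place "tool_from_camera" (4x4, takes a point from camera to tool coordinates, whose origin is the TCP and whose axes are the flange's). Camera axes: x right, y down, z forward; pixel columns grow to the right and rows downward; lengths in m; the calibration is good to about 2 mm. A picture is of the moment at which its call begins: read the wrist's pose just before it. camera_info takes no time and is no camera call.
- env.sign_off(): hands the job in; it is judged then, once.
Trained networks look in the newest picture that a camera, given by its name, has taken for a name from the list of things; names that differ only in an ending like _2 or _b are one class to them, and where a whole thing is asked for, a point or a joint stands for the part that bears it (a point fixed in the world has none). Each returns a list of dicts, best first, with "confidence" (0 to 1); they miss things now and then, are a little off and sometimes report something else, mostly with a low value. They report only what shows in the picture. A call takes as long as a camera call.
- nets.look_for(query, camera): "point" ([x, y, z] in m, in world coordinates, good to about 4 mm: the middle of the surface that is visible of it).
- nets.place_of(query, camera): "point" ([x, y, z] in m, in world coordinates, good to about 4 mm: a listed point, or the origin of a listed thing).
The state is a dict: "time_s": time; "qpos": joint angles; "joint_velocities": joint speeds; "effort": joint torques, N m; "tool_pos": TCP position; "tool_rot": TCP orientation; "force": force on the tool from outside, world axes, zero at the start; "wrist_torque": the same for the moment, N m; "grip_width": finger opening in m; "grasp_force": force on a finger pad.
Only numpy, scipy, OpenCV 4.12 (cv2) and the standard library are available. Lean on these libraries where they do the work, as an engineer would, in place of code of your own. Each camera call takes 0.05 s, during which the arm holds its last target. There are 200 camera calls.

### The job

The food processor is to knead dough next: pick up the white dough blade (the one with two blunt plastic paddles) and slide it down over the upright steel drive spindle in the clear bowl until it sits fully home on the bowl's floor, then let go. Keep hold of it while it goes down the spindle; do not drop it on. Leave the black chopping blade with the steel knives standing where it is.

Things in the scene. Friction and masses are not known exactly. Their poses are not given: they have to be found in the camera images.
- dough_blade_centre (a point): Centre, half-way up, of the loose white dough blade standing on the worktop, z up its hub. Hub: round tube 100 mm tall, 42 mm wide (lowest 14 mm: 52), top closed; bore open below, 34 mm wide (40 at the mouth), 92 mm deep. Two paddles 23 mm high at its foot reach 63 mm out along x and -x. 0.10 to 0.20 kg. Grip the upper half, best 25 mm above this point; any way round.
- chopping_blade_centre (a point): Centre, half-way up, of the chopping blade: a black hub of the same shape and size as the dough blade's, loose and upright on the worktop, with two thin steel knives (to 63 mm from the axis) at its foot. Not needed; it must stay where it is.
- spindle_foot (a point): Foot of the drive spindle, on its axis at the level of the bowl's floor (66 mm above the worktop), z up. With the dough blade fully home, its hub stands on this floor, its centre 50 mm above this point, any way round. The food processor (white round base 192 mm wide, clear bowl on it, bowl handle reaching 127 mm from the axis along +x) does not move.
- spindle_tip (a point): Top of the drive spindle: an upright steel pin 60 mm tall over the bowl's floor, 26 mm in diameter up to 36 mm, then tapering to 8 mm at the tip. The open bowl round it is at least 150 mm wide inside; its rim is 11 mm lower than this tip.

How it is judged (in metres and radians):
On the way:
1. the dough blade is more than half-way down the spindle while the fingers still hold it (horizontal distance between dough_blade_centre and spindle_foot below 0.015 m and z of dough_blade_centre in the frame of spindle_foot below 0.08 m and contact force between the fingers and dough_blade above 1 N), for 0.1 s.
At the end, for the whole second after the job is handed in: The dough blade is on the spindle and fully home: its centre within 12 mm of the spindle's axis and no more than 10 mm above its seated height, upright within 0.2 rad, at rest; the chopping blade is within 30 mm of where it stood (horizontal distance between dough_blade_centre and spindle_foot below 0.012 m and z of dough_blade_centre in the frame of spindle_foot below 0.06 m and angle between dough_blade_centre's own z axis and vertical below 0.2 rad and linear speed of dough_blade below 0.02 m/s and distance of chopping_blade_centre from where it was at the start of the episode below 0.03 m); the robot touches nothing.
It fails at once if the chopping blade is moved more than 30 mm (distance of chopping_blade_centre from where it was at the start of the episode above 0.03 m).
It also fails if it takes over 48 s, if anything falls off the work surface, if the arm or the gripper's body presses on something with over 40 N, if the wrist force passes 120 N, or if a joint passes its speed limit or range.

## Working session

There is one attempt and no reset: what is moved stays moved. The work goes in short steps, Python scripts to look and compute and a shell command to move; the robot and the scene stay as the last step left them, time stands still between calls to the robot, and variables do not carry over. Pictures are saved under pics/ and viewed, at most 10 in all, crops included, and the job is handed in when it is done.

```bash
mkdir -p pics
python3 - <<'E'
from cell import get_obs, optics, env, nets
import cv2
for c in ["scene","top"]:
    p,d=optics.read_camera(c); cv2.imwrite(f"pics/{c}0.png",p[:,:,::-1])
    for q in ["dough_blade_centre","chopping_blade_centre","spindle_foot","spindle_tip"]:
        print(c,q,[(r["confidence"],r["point"]) for r in nets.place_of(q,c)[:2]])
o=get_obs();print(o["time_s"],o["tool_pos"],o["tool_rot"],o["grip_width"],env.grip_depth)
E
```

```text
scene dough_blade_centre [(0.92, [0.4602, -0.2505, 0.0467])]
scene chopping_blade_centre [(0.57, [0.4422, -0.0433, 0.0449])]
scene spindle_foot []
scene spindle_tip [(0.65, [0.4427, 0.2392, 0.1241])]
top dough_blade_centre [(0.66, [0.4619, -0.2456, 0.0509])]
top chopping_blade_centre [(0.92, [0.4426, -0.0391, 0.0512])]
top spindle_foot [(0.87, [0.4387, 0.2385, 0.0657])]
top spindle_tip [(0.88, [0.4402, 0.2328, 0.1303]), (0.22, [0.4642, -0.2462, 0.051])]
0.5 [ 0.23311177 -0.60676296  0.22255486] [1.79998512e+02 2.11540479e-03 2.10191623e+01] 0.0868897871446116 0.0187
```

View pics/scene0.png

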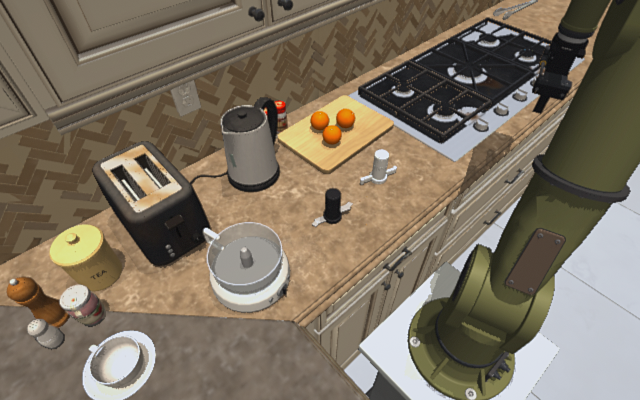

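View pics/top0.png

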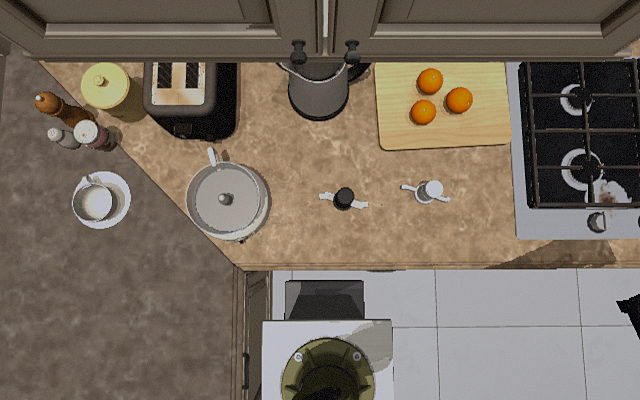

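White dough blade: scene (380,168), top (432,190). Black blade: scene (333,205), top (344,198). Spindle: scene (247,258), top (225,198). The nets agree with both pictures, so I'm moving to a point above the white blade.

```bash
python3 -m creep '[{"tx":28,"ty":-21},{"tx":56,"ty":-42},{"tx":84,"ty":-63},{"tx":112,"ty":-84},{"tx":114,"ty":-84}]'
python3 -m creep '[{"tx":28,"ty":-21},{"tx":56,"ty":-42},{"tx":84,"ty":-63},{"tx":112,"ty":-84},{"tx":114,"ty":-84}]'
python3 -m creep '[{"tx":28,"ty":-21},{"tx":56,"ty":-42},{"tx":84,"ty":-63},{"tx":113,"ty":-85},{"tx":113,"ty":-85}]'
python3 -m creep '[{"tx":0},{"tx":0}]'
cat > h.py <<'E'
from cell import get_obs, optics, env, nets
import numpy as np, cv2
from scipy.spatial.transform import Rotation as Ro
def pose():
    o=get_obs(); return np.array(o["tool_pos"]),Ro.from_euler("xyz",o["tool_rot"],degrees=True).as_matrix(),o
def cloud(c):
    p0,R0,_=pose(); p,d=optics.read_camera(c); i=optics.camera_info(c)
    f=200/np.tan(np.radians(i["fovy"]/2)); v,u=np.mgrid[:400,:640]
    X=np.stack([(u-i["cx"])/f*d,(v-i["cy"])/f*d,d],-1)
    if c=="wrist":
        T=np.array(i["tool_from_camera"]); W=(X@T[:3,:3].T+T[:3,3])@R0.T+p0
    else: W=(X-np.array(i["t"]))@np.array(i["R"])
    return p,d,W
def circ(x,y):
    A=np.c_[2*x,2*y,np.ones(len(x))]; s=np.linalg.lstsq(A,x*x+y*y,rcond=None)[0]
    return s[0],s[1],np.sqrt(s[2]+s[0]**2+s[1]**2)
E
python3 - <<'E'
from h import *
p,d,W=cloud("wrist"); cv2.imwrite("pics/w1.png",p[:,:,::-1])
for q in ["dough_blade_centre"]:
    for c in ["wrist","top","scene"]:
        if c!="wrist": optics.read_camera(c)
        print(c,[(r["confidence"],r["point"]) for r in nets.place_of(q,c)[:2]])
m=(d>0)&(np.hypot(W[...,0]-.461,W[...,1]+.248)<.045)&(W[...,2]>.09)&(W[...,2]<.112)
a=W[m]; print(len(a),a.mean(0) if len(a) else 0, cv2.minEnclosingCircle(a[:,:2].astype(np.float32)) if len(a) else 0)
_,R,o=pose();print(o["time_s"],o["tool_pos"],o["tool_rot"],o["qpos"])
E
```

```text
wrist []
top [(0.68, [0.4642, -0.247, 0.0527])]
scene [(0.97, [0.4603, -0.2495, 0.0471])]
0 0 0
0.8 [ 0.23310309 -0.60678497  0.22262064] [1.79993644e+02 1.74491918e-03 2.10169415e+01] [69.79106315 18.38967212 -4.01615059 83.10657389  1.29393802 78.54247219
 -3.26060677]validation failed for argument at $[0]...
validation failed for argument at $[0]...
validation failed for argument at $[0]...
validation failed for argument at $[0]...
```

View pics/w1.png

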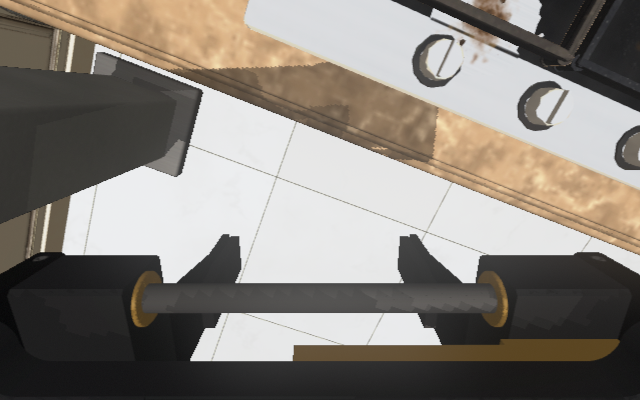

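The arm hasn't moved: the rows were refused, and the wrist view still shows only the counter edge and hob knobs. Each row probably needs every key.

```bash
python3 -m creep '[{"wx":0,"wy":0,"wz":0,"tx":28,"ty":-21,"tz":0,"gripper":1},{"wx":0,"wy":0,"wz":0,"tx":56,"ty":-42,"tz":0,"gripper":1},{"wx":0,"wy":0,"wz":0,"tx":84,"ty":-63,"tz":0,"gripper":1},{"wx":0,"wy":0,"wz":0,"tx":114,"ty":-84,"tz":0,"gripper":1}]'
```

```text
time_s: 1.13
tool_pos: [0.3095, -0.4864, 0.2226]
tool_rot: [180.0, 0.0, 20.9]
force: [1.0, -1.0, -0.4]
grip_width: 0.0865
grasp_force: 0.0
```

```bash
python3 -m creep '[{"wx":0,"wy":0,"wz":0,"tx":28,"ty":-21,"tz":0,"gripper":1},{"wx":0,"wy":0,"wz":0,"tx":56,"ty":-42,"tz":0,"gripper":1},{"wx":0,"wy":0,"wz":0,"tx":84,"ty":-63,"tz":0,"gripper":1},{"wx":0,"wy":0,"wz":0,"tx":114,"ty":-84,"tz":0,"gripper":1}]' | head -2
python3 -m creep '[{"wx":0,"wy":0,"wz":0,"tx":28,"ty":-21,"tz":0,"gripper":1},{"wx":0,"wy":0,"wz":0,"tx":56,"ty":-42,"tz":0,"gripper":1},{"wx":0,"wy":0,"wz":0,"tx":84,"ty":-63,"tz":0,"gripper":1},{"wx":0,"wy":0,"wz":0,"tx":113,"ty":-85,"tz":0,"gripper":1},{"wx":0,"wy":0,"wz":0,"tx":113,"ty":-85,"tz":0,"gripper":1}]' | head -2
python3 - <<'E'
from h import *
p,d,W=cloud("wrist"); p,d,W=cloud("wrist"); cv2.imwrite("pics/w2.png",p[:,:,::-1])
print([(r["confidence"],r["point"]) for r in nets.place_of("dough_blade_centre","wrist")[:2]])
m=(d>0)&(np.hypot(W[...,0]-.461,W[...,1]+.248)<.045)&(W[...,2]>.09)&(W[...,2]<.112)
a=W[m]; print(len(a),a.mean(0) if len(a) else 0, cv2.minEnclosingCircle(a[:,:2].astype(np.float32)) if len(a) else 0)
_,R,o=pose();print(o["time_s"],o["tool_pos"],o["tool_rot"],o["qpos"])
E
```

```text
time_s: 1.47
tool_pos: [0.386, -0.3669, 0.2229]
time_s: 1.88
tool_pos: [0.4652, -0.2398, 0.2232]
[(0.68, [0.4643, -0.2456, 0.0535])]
1562 [ 0.4640688  -0.24820842  0.09909087] ((0.46253910660743713, -0.24885937571525574), 0.020988829433918)
2.0333 [ 0.46059914 -0.24844821  0.22263383] [1.79958944e+02 3.18500140e-02 2.10700942e+01] [ 46.06813399   3.97048275 -21.55196527 100.36327498   1.5556119
  75.94093866 -44.74452208]
```

View pics/w2.png

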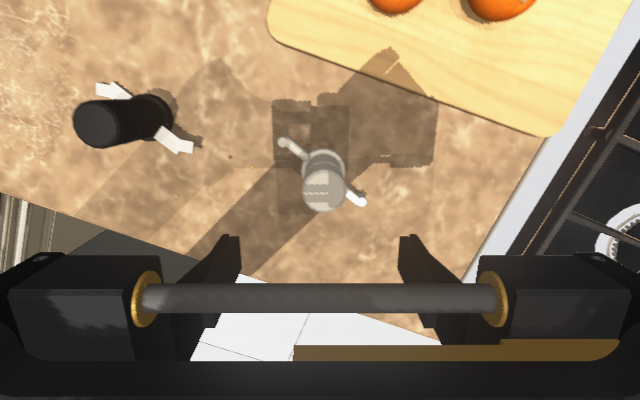

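The wrist view shows the white hub top at (323,190) between the fingers and the black blade well to the side at (95,125). The fitted circle has a 21 mm radius, which matches the hub. Descending 166 mm.

```bash
python3 -m creep '[{"wx":0,"wy":0,"wz":0,"tx":2,"ty":1,"tz":30,"gripper":1},{"wx":0,"wy":0,"wz":0,"tx":2,"ty":1,"tz":60,"gripper":1},{"wx":0,"wy":0,"wz":0,"tx":2,"ty":1,"tz":90,"gripper":1},{"wx":0,"wy":0,"wz":0,"tx":2,"ty":1,"tz":110,"gripper":1},{"wx":0,"wy":0,"wz":0,"tx":2,"ty":1,"tz":120,"gripper":1}]'
python3 -m creep '[{"wx":0,"wy":0,"wz":0,"tx":0,"ty":0,"tz":15,"gripper":1},{"wx":0,"wy":0,"wz":0,"tx":0,"ty":0,"tz":30,"gripper":1},{"wx":0,"wy":0,"wz":0,"tx":0,"ty":0,"tz":42,"gripper":1},{"wx":0,"wy":0,"wz":0,"tx":0,"ty":0,"tz":46,"gripper":1},{"wx":0,"wy":0,"wz":0,"tx":0,"ty":0,"tz":46,"gripper":1}]'
python3 -m creep '[{"wx":0,"wy":0,"wz":0,"tx":0,"ty":0,"tz":0,"gripper":0.2},{"wx":0,"wy":0,"wz":0,"tx":0,"ty":0,"tz":0,"gripper":0.1},{"wx":0,"wy":0,"wz":0,"tx":0,"ty":0,"tz":0,"gripper":0},{"wx":0,"wy":0,"wz":0,"tx":0,"ty":0,"tz":0,"gripper":-0.5},{"wx":0,"wy":0,"wz":0,"tx":0,"ty":0,"tz":0,"gripper":-1}]' 30
python3 -m creep '[{"wx":0,"wy":0,"wz":0,"tx":0,"ty":0,"tz":0,"gripper":-1},{"wx":0,"wy":0,"wz":0,"tx":0,"ty":0,"tz":0,"gripper":-1},{"wx":0,"wy":0,"wz":0,"tx":0,"ty":0,"tz":0,"gripper":-1},{"wx":0,"wy":0,"wz":0,"tx":0,"ty":0,"tz":0,"gripper":-1},{"wx":0,"wy":0,"wz":0,"tx":0,"ty":0,"tz":0,"gripper":-1}]' 30
```

```text
time_s: 2.45
tool_pos: [0.4599, -0.2496, 0.0994]
tool_rot: [-179.8, 0.2, 20.8]
force: [0.3, -0.4, 0.0]
grip_width: 0.0875
grasp_force: 0.0
time_s: 2.87
tool_pos: [0.4621, -0.249, 0.0558]
tool_rot: [-179.9, 0.1, 21.0]
force: [0.6, 0.1, 0.2]
grip_width: 0.0868
grasp_force: 0.0
time_s: 3.28
tool_pos: [0.4632, -0.2487, 0.0571]
tool_rot: [179.9, -0.0, 21.0]
force: [0.0, 0.2, -0.4]
grip_width: 0.0615
grasp_force: 0.0
time_s: 3.7
tool_pos: [0.4629, -0.2485, 0.0566]
tool_rot: [-180.0, 0.0, 21.0]
force: [0.2, -0.3, 0.8]
grip_width: 0.041
grasp_force: 30.0
```

```bash
python3 -m creep '[{"wx":0,"wy":0,"wz":0,"tx":0,"ty":0,"tz":-10,"gripper":-1},{"wx":0,"wy":0,"wz":0,"tx":0,"ty":0,"tz":-30,"gripper":-1},{"wx":0,"wy":0,"wz":0,"tx":0,"ty":0,"tz":-55,"gripper":-1},{"wx":0,"wy":0,"wz":0,"tx":0,"ty":0,"tz":-75,"gripper":-1},{"wx":0,"wy":0,"wz":0,"tx":0,"ty":0,"tz":-90,"gripper":-1}]'
python3 -m creep '[{"wx":0,"wy":0,"wz":0,"tx":0,"ty":0,"tz":-25,"gripper":-1},{"wx":0,"wy":0,"wz":0,"tx":0,"ty":0,"tz":-50,"gripper":-1},{"wx":0,"wy":0,"wz":0,"tx":0,"ty":0,"tz":-70,"gripper":-1},{"wx":0,"wy":0,"wz":0,"tx":0,"ty":0,"tz":-80,"gripper":-1},{"wx":0,"wy":0,"wz":0,"tx":0,"ty":0,"tz":-80,"gripper":-1}]'
python3 -m creep '[{"wx":0,"wy":0,"wz":0,"tx":4,"ty":-12,"tz":0,"gripper":-1},{"wx":0,"wy":0,"wz":0,"tx":12,"ty":-36,"tz":0,"gripper":-1},{"wx":0,"wy":0,"wz":0,"tx":20,"ty":-62,"tz":0,"gripper":-1},{"wx":0,"wy":0,"wz":0,"tx":29,"ty":-88,"tz":0,"gripper":-1},{"wx":0,"wy":0,"wz":0,"tx":38,"ty":-115,"tz":0,"gripper":-1}]'
python3 -m creep '[{"wx":0,"wy":0,"wz":0,"tx":8,"ty":-23,"tz":0,"gripper":-1},{"wx":0,"wy":0,"wz":0,"tx":15,"ty":-46,"tz":0,"gripper":-1},{"wx":0,"wy":0,"wz":0,"tx":23,"ty":-69,"tz":0,"gripper":-1},{"wx":0,"wy":0,"wz":0,"tx":30,"ty":-92,"tz":0,"gripper":-1},{"wx":0,"wy":0,"wz":0,"tx":38,"ty":-115,"tz":0,"gripper":-1}]'
```

```text
time_s: 4.12
tool_pos: [0.4635, -0.2488, 0.149]
tool_rot: [179.9, -0.1, 21.0]
force: [0.4, 0.2, -1.1]
grip_width: 0.041
grasp_force: 29.9
time_s: 4.53
tool_pos: [0.4642, -0.2491, 0.2294]
tool_rot: [179.8, -0.2, 21.0]
force: [0.8, 0.8, -1.6]
grip_width: 0.0413
grasp_force: 29.9
time_s: 4.95
tool_pos: [0.4555, -0.1252, 0.2243]
tool_rot: [-179.8, 0.2, 21.0]
force: [0.7, 0.2, -1.5]
grip_width: 0.0413
grasp_force: 29.9
time_s: 5.37
tool_pos: [0.4493, -0.0045, 0.2244]
tool_rot: [-179.9, 0.2, 21.1]
force: [1.3, 0.8, -1.4]
grip_width: 0.0405
grasp_force: 29.9
```

```bash
python3 -m creep '[{"wx":0,"wy":0,"wz":0,"tx":8,"ty":-23,"tz":0,"gripper":-1},{"wx":0,"wy":0,"wz":0,"tx":15,"ty":-46,"tz":0,"gripper":-1},{"wx":0,"wy":0,"wz":0,"tx":23,"ty":-69,"tz":0,"gripper":-1},{"wx":0,"wy":0,"wz":0,"tx":30,"ty":-92,"tz":0,"gripper":-1},{"wx":0,"wy":0,"wz":0,"tx":38,"ty":-115,"tz":0,"gripper":-1}]' | head -2
cat > look.py <<'E'
from h import *
import sys
n=sys.argv[1]
for c in ["wrist","top","scene"]:
    if c=="wrist": cloud(c)
    p,d,W=cloud(c); cv2.imwrite(f"pics/{c}{n}.png",p[:,:,::-1])
    for q in ["spindle_foot","spindle_tip","dough_blade_centre"]:
        print(c,q,[(r["confidence"],r["point"]) for r in nets.place_of(q,c)[:2]])
    m=(d>0)&(np.hypot(W[...,0]-.440,W[...,1]-.236)<.03)&(W[...,2]>.08)&(W[...,2]<.135)
    a=W[m]; print(c,len(a))
    if len(a)>20:
        print(" top", a[a[:,2]>a[:,2].max()-.004].mean(0))
        for z in (.085,.095,.105,.115):
            b=a[abs(a[:,2]-z)<.005]
            if len(b)>8: print(" fit",z,len(b),circ(b[:,0],b[:,1]))
_,R,o=pose();print(o["time_s"],o["tool_pos"],o["tool_rot"])
E
python3 look.py 3
```

```text
time_s: 5.78
tool_pos: [0.4434, 0.116, 0.2245]
wrist spindle_foot [(0.7, [0.4397, 0.2353, 0.0654]), (0.27, [0.4405, 0.1241, 0.2202])]
wrist spindle_tip [(0.9, [0.4424, 0.2337, 0.1273])]
wrist dough_blade_centre [(0.83, [0.4428, 0.1249, 0.2205]), (0.47, [0.4424, 0.2323, 0.1268])]
wrist 971
 top [0.44141607 0.23386261 0.12511078]
 fit 0.085 95 (np.float64(0.4406764027804126), np.float64(0.23426958063507947), np.float64(0.012698780544425248))
 fit 0.095 108 (np.float64(0.4406420533128514), np.float64(0.23429723960345544), np.float64(0.012732108060300746))
 fit 0.105 200 (np.float64(0.44082472783084703), np.float64(0.23406309841039935), np.float64(0.011853414534546898))
 fit 0.115 264 (np.float64(0.4407170872893869), np.float64(0.23420973999517708), np.float64(0.009614485207662792))
top spindle_foot []
top spindle_tip []
top dough_blade_centre []
top 0
scene spindle_foot [(0.65, [0.4412, 0.2318, 0.0663])]
scene spindle_tip [(0.92, [0.4378, 0.2382, 0.1212])]
scene dough_blade_centre [(0.82, [0.4458, 0.1118, 0.2171])]
scene 171
 top [0.43883126 0.23670831 0.12441952]
 fit 0.085 27 (np.float64(0.43932117007472493), np.float64(0.23612899679844568), np.float64(0.01230138920020506))
 fit 0.095 28 (np.float64(0.4390658714950349), np.float64(0.2360479259562731), np.float64(0.012097227729736327))
 fit 0.105 45 (np.float64(0.4387953619753822), np.float64(0.2364905150909791), np.float64(0.010932831487451531))
 fit 0.115 36 (np.float64(0.439962523264177), np.float64(0.23586620903126077), np.float64(0.009167525516891905))
6.4333 [0.44563921 0.11398163 0.22650156] [1.79994703e+02 3.89146797e-03 2.09666069e+01]
```

View pics/wrist3.png

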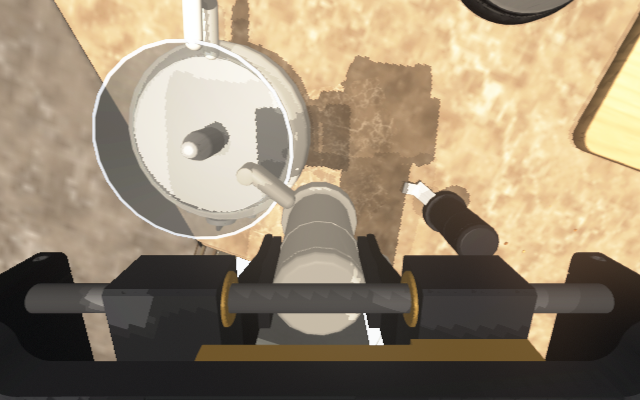

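The wrist view shows the blade held upright (mouth end near (320,195)) and the spindle tip at (190,150) in the bowl. The circle fits put the axis at about (0.440, 0.235), so the remaining shift is (38,-115). The bottom clears the tip by about 45 mm.

```bash
python3 -m creep '[{"wx":0,"wy":0,"wz":0,"tx":8,"ty":-25,"tz":0,"gripper":-1},{"wx":0,"wy":0,"wz":0,"tx":17,"ty":-50,"tz":0,"gripper":-1},{"wx":0,"wy":0,"wz":0,"tx":26,"ty":-80,"tz":0,"gripper":-1},{"wx":0,"wy":0,"wz":0,"tx":34,"ty":-103,"tz":0,"gripper":-1},{"wx":0,"wy":0,"wz":0,"tx":38,"ty":-115,"tz":0,"gripper":-1}]' | head -2
python3 -m creep '[{"wx":0,"wy":0,"wz":0,"tx":0,"ty":0,"tz":0,"gripper":-1},{"wx":0,"wy":0,"wz":0,"tx":0,"ty":0,"tz":0,"gripper":-1},{"wx":0,"wy":0,"wz":0,"tx":0,"ty":0,"tz":10,"gripper":-1},{"wx":0,"wy":0,"wz":0,"tx":0,"ty":0,"tz":20,"gripper":-1},{"wx":0,"wy":0,"wz":0,"tx":0,"ty":0,"tz":30,"gripper":-1}]'
python3 - <<'E'
from h import *
for c in ["wrist","scene"]:
    p,d,W=cloud(c); cv2.imwrite(f"pics/{c}4.png",p[:,:,::-1]); t,R,o=pose()
    print(c,[(r["confidence"],r["point"]) for r in nets.place_of("dough_blade_centre",c)[:2]])
    m=(d>0)&(np.hypot(W[...,0]-t[0],W[...,1]-t[1])<.03)
    for z in (-.035,-.025,-.015):
        b=W[m&(abs(W[...,2]-t[2]-z)<.005)]
        if len(b)>8: print(" fit",z,len(b),circ(b[:,0],b[:,1]))
print(o["time_s"],t,o["tool_rot"],o["force"])
E
```

```text
time_s: 6.85
tool_pos: [0.439, 0.239, 0.2269]
time_s: 7.27
tool_pos: [0.44, 0.2337, 0.1951]
tool_rot: [179.9, 0.0, 20.9]
force: [0.1, -0.8, -1.2]
grip_width: 0.0414
grasp_force: 29.9
wrist [(0.76, [0.4393, 0.234, 0.1907])]
 fit -0.035 479 (np.float64(0.4407185326339241), np.float64(0.23698606434933314), np.float64(0.02059293508472577))
 fit -0.025 303 (np.float64(0.4394189174027879), np.float64(0.23290746637431908), np.float64(0.02072608548276895))
 fit -0.015 342 (np.float64(0.4394059243384102), np.float64(0.23286108934718885), np.float64(0.020744681780471636))
scene [(0.75, [0.4367, 0.2322, 0.1837])]
 fit -0.035 75 (np.float64(0.44298777983928544), np.float64(0.23225626839844066), np.float64(0.026287012149476277))
 fit -0.025 62 (np.float64(0.43690509922542237), np.float64(0.2343598032479672), np.float64(0.020197408053145825))
 fit -0.015 40 (np.float64(0.4367102120370794), np.float64(0.2342684768957045), np.float64(0.020077540802802305))
7.4167 [0.43909574 0.23418008 0.19502784] [1.79992997e+02 1.62048521e-01 2.09541088e+01] [-0.28539586  0.16200792 -1.79508453]
```

View pics/scene4.png

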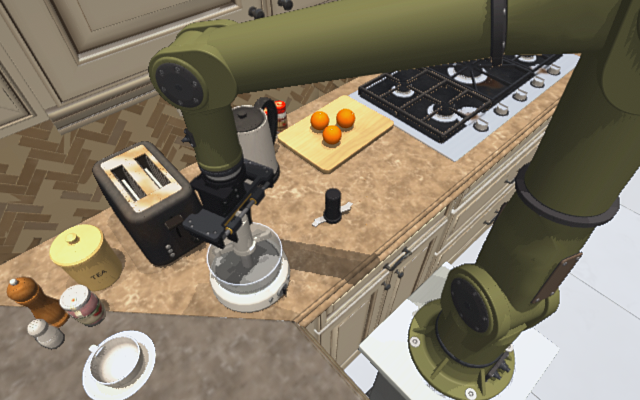

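The scene view shows the blade over the bowl at (243,235) and the black blade untouched at (333,205). Comparing hub and spindle within each camera gives a correction of about (2,-1) mm. Lowering slowly while holding.

```bash
python3 -m creep '[{"wx":0,"wy":0,"wz":0,"tx":2,"ty":-1,"tz":0,"gripper":-1},{"wx":0,"wy":0,"wz":0,"tx":2,"ty":-1,"tz":6,"gripper":-1},{"wx":0,"wy":0,"wz":0,"tx":2,"ty":-1,"tz":12,"gripper":-1},{"wx":0,"wy":0,"wz":0,"tx":2,"ty":-1,"tz":18,"gripper":-1},{"wx":0,"wy":0,"wz":0,"tx":2,"ty":-1,"tz":24,"gripper":-1}]'
python3 -m creep '[{"wx":0,"wy":0,"wz":0,"tx":0,"ty":0,"tz":5,"gripper":-1},{"wx":0,"wy":0,"wz":0,"tx":0,"ty":0,"tz":10,"gripper":-1},{"wx":0,"wy":0,"wz":0,"tx":0,"ty":0,"tz":15,"gripper":-1},{"wx":0,"wy":0,"wz":0,"tx":0,"ty":0,"tz":20,"gripper":-1},{"wx":0,"wy":0,"wz":0,"tx":0,"ty":0,"tz":25,"gripper":-1}]'
```

```text
time_s: 7.88
tool_pos: [0.4412, 0.2369, 0.1717]
tool_rot: [180.0, 0.0, 21.0]
force: [-0.6, -1.1, -1.8]
grip_width: 0.0407
grasp_force: 29.9
time_s: 8.3
tool_pos: [0.4414, 0.2371, 0.147]
tool_rot: [180.0, -0.0, 21.0]
force: [0.4, -1.2, -2.0]
grip_width: 0.0412
grasp_force: 29.9
```

Forces show no contact. 24 mm to go.

```bash
python3 -m creep '[{"wx":0,"wy":0,"wz":0,"tx":0,"ty":0,"tz":4,"gripper":-1},{"wx":0,"wy":0,"wz":0,"tx":0,"ty":0,"tz":8,"gripper":-1},{"wx":0,"wy":0,"wz":0,"tx":0,"ty":0,"tz":12,"gripper":-1},{"wx":0,"wy":0,"wz":0,"tx":0,"ty":0,"tz":16,"gripper":-1},{"wx":0,"wy":0,"wz":0,"tx":0,"ty":0,"tz":19,"gripper":-1}]'
python3 -m creep '[{"wx":0,"wy":0,"wz":0,"tx":0,"ty":0,"tz":1,"gripper":-1},{"wx":0,"wy":0,"wz":0,"tx":0,"ty":0,"tz":2,"gripper":-1},{"wx":0,"wy":0,"wz":0,"tx":0,"ty":0,"tz":3,"gripper":-1},{"wx":0,"wy":0,"wz":0,"tx":0,"ty":0,"tz":4,"gripper":-1},{"wx":0,"wy":0,"wz":0,"tx":0,"ty":0,"tz":4,"gripper":-1}]'
```

```text
time_s: 8.72
tool_pos: [0.4413, 0.237, 0.1281]
tool_rot: [180.0, 0.0, 21.0]
force: [-0.3, -0.2, -2.2]
grip_width: 0.041
grasp_force: 29.9
time_s: 9.13
tool_pos: [0.4413, 0.237, 0.1245]
tool_rot: [180.0, 0.0, 21.0]
force: [0.2, 0.6, -2.8]
grip_width: 0.041
grasp_force: 29.9
```

```bash
python3 -m creep '[{"wx":0,"wy":0,"wz":0,"tx":0,"ty":0,"tz":1,"gripper":-1},{"wx":0,"wy":0,"wz":0,"tx":0,"ty":0,"tz":2,"gripper":-1},{"wx":0,"wy":0,"wz":0,"tx":0,"ty":0,"tz":2,"gripper":-1},{"wx":0,"wy":0,"wz":0,"tx":0,"ty":0,"tz":2,"gripper":-1}]'
```

```text
time_s: 9.47
tool_pos: [0.4415, 0.2371, 0.1226]
tool_rot: [180.0, -0.0, 21.0]
force: [0.0, 0.2, 0.0]
grip_width: 0.0411
grasp_force: 29.9
```

The force went from the hanging weight to zero at the expected height, so the blade is on the floor. Releasing and rising.

```bash
python3 -m creep '[{"wx":0,"wy":0,"wz":0,"tx":0,"ty":0,"tz":0,"gripper":0.2},{"wx":0,"wy":0,"wz":0,"tx":0,"ty":0,"tz":0,"gripper":0.6},{"wx":0,"wy":0,"wz":0,"tx":0,"ty":0,"tz":0,"gripper":0.8},{"wx":0,"wy":0,"wz":0,"tx":0,"ty":0,"tz":0,"gripper":0.8},{"wx":0,"wy":0,"wz":0,"tx":0,"ty":0,"tz":0,"gripper":0.8}]'
python3 -m creep '[{"wx":0,"wy":0,"wz":0,"tx":0,"ty":0,"tz":0,"gripper":0.8},{"wx":0,"wy":0,"wz":0,"tx":0,"ty":0,"tz":-15,"gripper":0.8},{"wx":0,"wy":0,"wz":0,"tx":0,"ty":0,"tz":-40,"gripper":0.8},{"wx":0,"wy":0,"wz":0,"tx":0,"ty":0,"tz":-70,"gripper":0.8},{"wx":0,"wy":0,"wz":0,"tx":0,"ty":0,"tz":-95,"gripper":0.8}]'
python3 -m creep '[{"wx":0,"wy":0,"wz":0,"tx":0,"ty":0,"tz":-5,"gripper":0.8},{"wx":0,"wy":0,"wz":0,"tx":0,"ty":0,"tz":-10,"gripper":0.8},{"wx":0,"wy":0,"wz":0,"tx":0,"ty":0,"tz":-10,"gripper":0.8}]' | head -4
python3 - <<'E'
from h import *
for c in ["wrist","scene"]:
    p,d,W=cloud(c); cv2.imwrite(f"pics/{c}5.png",p[:,:,::-1])
    for q in ["dough_blade_centre","chopping_blade_centre"]: print(c,q,[(r["confidence"],r["point"]) for r in nets.place_of(q,c)[:2]])
    a=W[(d>0)&(np.hypot(W[...,0]-.44,W[...,1]-.235)<.024)&(W[...,2]>.155)&(W[...,2]<.185)]
    print(len(a), np.percentile(a[:,2],[50,90,98]) if len(a) else 0, cv2.minEnclosingCircle(a[:,:2].astype(np.float32)) if len(a) else 0)
E
```

```text
time_s: 9.88
tool_pos: [0.4414, 0.237, 0.1226]
tool_rot: [180.0, -0.0, 21.0]
force: [-0.5, 0.6, -0.2]
grip_width: 0.0667
grasp_force: 0.0
time_s: 10.3
tool_pos: [0.4412, 0.2373, 0.219]
tool_rot: [-180.0, -0.0, 21.0]
force: [0.1, 0.6, -0.2]
grip_width: 0.078
grasp_force: 0.0
time_s: 10.55
tool_pos: [0.4415, 0.237, 0.2279]
tool_rot: [180.0, -0.0, 21.0]
force: [0.1, 0.1, -0.2]
wrist dough_blade_centre [(0.74, [0.4424, 0.2394, 0.1185])]
wrist chopping_blade_centre [(0.7, [0.4466, -0.0378, 0.0486])]
2410 [0.1654975  0.16645997 0.16696272] ((0.4413779079914093, 0.23645339906215668), 0.02087026834487915)
scene dough_blade_centre [(0.82, [0.4388, 0.2353, 0.1127])]
scene chopping_blade_centre [(0.62, [0.4451, -0.0404, 0.0455])]
277 [0.16446138 0.16622232 0.16709969] ((0.4392954111099243, 0.238174706697464), 0.021068699657917023)
```

View pics/wrist5.png

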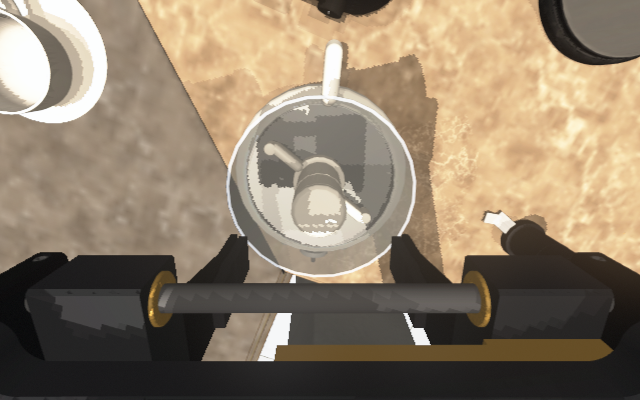

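The wrist view shows the blade seated in the bowl (hub top at (320,210)). Its top is at z = 0.166, the fully seated height, and the gripper is clear. The black blade is still at (520,235).

```bash
python3 -c "
from cell import env
print(env.sign_off())"
```

```text
the job is handed in; nothing more can be done
None
```

The white dough blade is fully home on the spindle and released, the black chopping blade still stands where it was, and the job was handed in at about 11 s; no verdict was returned.

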